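# Clip the grabber probe onto the earth stud of the shelving drive box

### The arm

A 6-joint arm with a two-finger parallel gripper is mounted at the origin on the work surface. World frame = base frame: x ahead of the robot, y to its left, z up, the work surface at z = 0. Lengths are in m, angles in rad, forces in N, time in s.
With the tool pointing down it reaches from about 0.375 to 0.9 m from the base axis. Payload 3.1 kg.
Tool frame: the origin (TCP) lies midway between the tips of the shut fingers; the grasp point (between the pads) lies 19 mm behind it; z points along the fingers, y is the line along which they close (so a half turn about z gives the same grasp; the last joint's range is limited). The gripper opens to 85 mm and grips with 20 to 120 N. Pads are 22 mm wide; open, the fingers measure 114 mm over their backs; the gripper's body (76 mm by 85 mm) begins 54 mm behind the grasp point. The pads swing forward as they close: fully open they stand 13 mm farther back than shut.
Start: joints at [-1.323, 0.527, 1.433, -0, 1.181, -0.178], TCP at [0.259, -0.569, 0.209] pointing down, gripper open.
Joint ranges: [-3.08, 3.08], [-0.75, 2.2], [0.22, 2.44], [-1.43, 4.57], [0, 2.65], [-2.85, 2.85]. Speed limits (rad/s): [2.79, 2.79, 3.14, 3.14, 3.14, 3.14].

### API

Orientations are given as a rotation vector (axis times angle).
In Python, from station import * gives the robot as it stands. Calls block until the motion is done:
- move_pose(position, orientation): joint-space move of the TCP to a pose.
- movel(position, frame=None, velocity=0.15, until_force=None): straight line of the TCP; frame=None keeps the orientation; velocity is the mean speed in m/s. With until_force (N) it stops when the force on the tool has changed by that much, and returns True; else False.
- set_joints(angles): joint-space move.
- command_gripper(opening, strength=None): opening from 0.0 (shut) to 1.0 (fully open); strength is the grip in N (None keeps the last); returns when the fingers have stopped.
- hold(seconds).
- solve_ik(position, orientation): joint angles nearest the present ones, or None.
- observe(): the state.
- grab_frame(name): name is "scene" or "top" or "wrist"; returns a dict with "pixels" (384x512x3 uint8, red, green, blue), "fx", "fy", "cx", "cy" (pixels), "extrinsics" (4x4, takes a point from world to camera coordinates); the wrist camera has in their place "T_tool_cam" (4x4, takes a point from camera to tool coordinates, whose origin is the TCP and whose axes are the flange's). Camera axes: x right, y up, looking along -z (the intrinsics and any distortion apply to the point x, -y, -z); pixel columns grow to the right and rows downward; lengths in m; the calibration is good to about 2 mm. A picture is of the moment at which its call begins: read the wrist's pose just before it. There is no depth.
A pose or a line that the arm cannot do raises MotionError and nothing moves.
- sign_off(): hands the job in; it is judged then, once.
Trained networks look in a picture, given as the dict that the camera call returned (one of the last four; its "shot" number tells which), for a name from the list of things; names that differ only in an ending like _2 or _b are one class to them, and where a whole thing is asked for, a point or a joint stands for the part that bears it (a point fixed in the world has none). Each returns a list of dicts, best first, with "score" (0 to 1); they miss things now and then, are a little off and sometimes report something else, mostly with a low value. They report only what shows in the picture. A call takes as long as a camera call. They do not tell look-alikes from the thing itself.
- search_frame(picture, label): "point" ([x, y, z] in m, in world coordinates, good to about 4 mm: the middle of the surface that is visible of it).
- silhouettes(picture, label): "region" (384x512 bool, what is visible of it).
- mark_of(picture, label): "point" ([x, y, z] in m, in world coordinates, good to about 4 mm: a listed point, or the origin of a listed thing).
The state is a dict: "time": time; "qpos": joint angles; "joint_vel": joint speeds; "joint_efforts": joint torques, N m; "ee_pos": TCP position; "orientation": TCP orientation; "wrist_force": force on the tool from outside, world axes, zero at the start; "ft_torque": the same for the moment, N m; "grip_width": opening from 0.0 (shut) to 1.0 (fully open); "grip_force": force on a finger pad.
Only numpy, scipy, OpenCV 4.12 (cv2) and the standard library are available. Lean on these libraries where they do the work, as an engineer would, in place of code of your own. Each camera call takes 0.05 s, during which the arm holds its last target. There are 200 camera calls.

### The job

Clip the spring-loaded grabber probe onto the headed earth stud of the shelving drive box: stand it on the deck beside the stud, fork towards it, push its knob down so the forked hook comes out, and slide it, still pushed, until the fork is fully home against the shank under the head. Then let go, so that the spring hooks the probe to the stud and it stands upright by itself. Be gentle: do not force the probe against the box, and do not shift the other things on the bench.

Things in the scene. Friction and masses are not known exactly. Their poses are not given: they have to be found in the camera images.
- probe: loose grabber probe, 180 g. Origin: centre of the foot's underside; z up the barrel; x the way its fork points. Black foot 40 (x) x 37 (y) x 30 mm: an arch 25 mm wide and 24 mm high inside, open below and at +x, walled at -x, so the stud enters from +x. Above: grey barrel 20 mm across to z = 66 mm, rod, knob. Knob, rod and steel hook are one piece, the plunger
- knob (a point): centre of the probe's square black knob, 24 x 24 x 24 mm, 102 mm above the foot's underside with the plunger up; goes down with the plunger
- fork (a point): middle of the hook's fork, in the arch on the probe's axis, 14 mm above the foot's underside with the plunger up. Two tines 4 mm thick point to +x, 11 mm apart inside, splayed to 16 mm at the tips, 9 mm ahead of this point. The fork's closed end is a face 4 mm behind it: home, the stud's axis is here (0 to 3 mm ahead). A saddle on the closed end stands 4 mm above the tines, 6 mm above this point
- plunger (a joint): how far the plunger is pushed down into the barrel, m. 0: up, held by a 5 N spring (enough to lift the probe by its knob). End stop 0.011 (spring 9.4 N, then rigid). Above 0.007 the saddle passes under the stud's head. Let go with the fork home it rests at about 0.006 (saddle under head); at about 0.002 only the tines caught, not home; at 0 nothing is caught
- drive_box: grey shelving drive box, fixed, 200 (x) x 130 (y) mm, flat deck 40 mm above its underside. Origin: centre of its underside; z up. A terminal strip 22 mm high stands on the deck at x = 75 to 97 mm; else the deck is free but for the steel earth stud on its centre line (y = 0): shank 8 mm across and 14 mm high, then a head 14 mm across, 4 mm thick
- deck_start (a point): point on the deck at x = -25 mm, y = 0 of the drive box, axes as the box. The rigid stud is clamped in a slot, its axis anywhere from 18 to 58 mm ahead (+x) of this point, new each time: not measured, to be felt or seen. A probe standing here, its x along the box's x, pushes its fork out clear of the stud wherever that is
- jar: clear screw jar with a grey cap, 48 mm in diameter, 62 mm high; origin at the centre of its underside
- sprocket: dark steel disc with a hub, 56 mm in diameter, 24 mm high; origin at the centre of its underside
- screwdriver: black-handled screwdriver lying on the bench along its x
- wrench: steel wrench lying on the bench along its x
- crank: three-spoked shelving handle lying flat, 270 mm across, 38 mm high; origin at the centre of its underside
- tray: open grey tray 110 x 160 x 30 mm; origin at the centre of its underside
Things that resemble listed ones, but are neither listed nor needed, are in the scene too. What is shaped like the probe but orange is not meant.

How it is judged:
By the outcome, as a careful person would: the job done as asked, in the order asked, and still so for the second after the job is handed in, with the robot touching nothing.
It also fails if it takes over 45 s, if anything falls off the work surface, if the arm or the gripper's body presses on something with over 40 N, if the wrist force passes 120 N, or if a joint passes its speed limit or range.

## Working session

There is one attempt and no reset: what is moved stays moved. The work goes in short steps, each a Python script; the robot and the scene stay as the last script left them, time stands still between calls to the robot, and variables do not carry over. Pictures are saved under pics/ and viewed, at most 10 in all, crops included, and the job is handed in when it is done.

```bash
mkdir -p pics; ls
python3 - <<'E'
from station import *
import cv2,numpy as np
s=observe(); print(s['time'],s['ee_pos'],s['orientation'],s['grip_width'],s['wrist_force'])
ims=[]
for n in("scene","top"):
    p=grab_frame(n); ims.append(p['pixels'])
    for l in("probe","knob","fork","drive_box","deck_start","jar","sprocket","crank","tray"):
        for d in mark_of(p,l)[:3]: print(n,l,np.round(d['point'],4),round(d['score'],2))
    cv2.imwrite(f"pics/{n}.png",cv2.resize(p['pixels'][:,:,::-1],(800,600)))
print(observe()['time'])
E
```

```text
pics
0.0 [ 0.25857264 -0.56818008  0.20824129] [-3.06823480e+00 -6.64882088e-01  9.30978964e-05] 0.9969419098644986 [-0.17790072  0.99081154 -1.1742245 ]
scene probe [ 5.450e-01 -3.065e-01  4.000e-04] 0.92
scene probe [ 0.6761 -0.2932  0.0019] 0.84
scene probe [ 0.6098 -0.2259  0.0007] 0.7
scene knob [ 0.6767 -0.2921  0.1033] 0.68
scene knob [ 0.5457 -0.3027  0.107 ] 0.56
scene knob [ 0.6101 -0.223   0.1008] 0.5
scene fork [ 0.7082 -0.0825  0.0028] 0.69
scene fork [ 0.6724 -0.2885  0.0132] 0.51
scene fork [ 0.5493 -0.3082  0.0112] 0.45
scene drive_box [5.236e-01 1.598e-01 4.000e-04] 0.8
scene deck_start [0.5063 0.1647 0.0361] 0.97
scene jar [ 0.4883 -0.1278 -0.0027] 0.56
scene sprocket [ 0.4435 -0.2627  0.0013] 0.63
scene crank [ 0.7081  0.3727 -0.0014] 0.71
scene crank [ 0.6096 -0.2296 -0.001 ] 0.66
scene tray [0.3926 0.3583 0.0007] 0.91
scene tray [ 0.341  -0.4025 -0.0015] 0.44
scene tray [ 0.4451 -0.2634  0.0025] 0.4
top probe [ 0.5443 -0.3055 -0.0009] 0.67
top probe [ 0.6065 -0.2298 -0.0019] 0.63
top probe [ 0.6752 -0.2912  0.0011] 0.53
top knob [ 0.5508 -0.3055  0.1061] 0.58
top knob [ 0.6087 -0.2293  0.103 ] 0.54
top knob [ 0.6724 -0.2913  0.1049] 0.4
top fork [ 0.5453 -0.3031  0.0153] 0.59
top fork [ 0.6719 -0.2923  0.0147] 0.55
top fork [ 0.6092 -0.2301  0.013 ] 0.46
top drive_box [0.5186 0.1609 0.0011] 0.75
top deck_start [0.5007 0.1724 0.0389] 0.95
top jar [ 0.4832 -0.1277 -0.0017] 0.6
top jar [ 0.6089 -0.2288  0.0127] 0.3
top sprocket [ 0.4396 -0.2666 -0.0028] 0.69
top crank [ 0.7124  0.3698 -0.0015] 0.64
top tray [ 0.4838 -0.1284  0.0007] 0.72
1.0
```

View pics/scene.png

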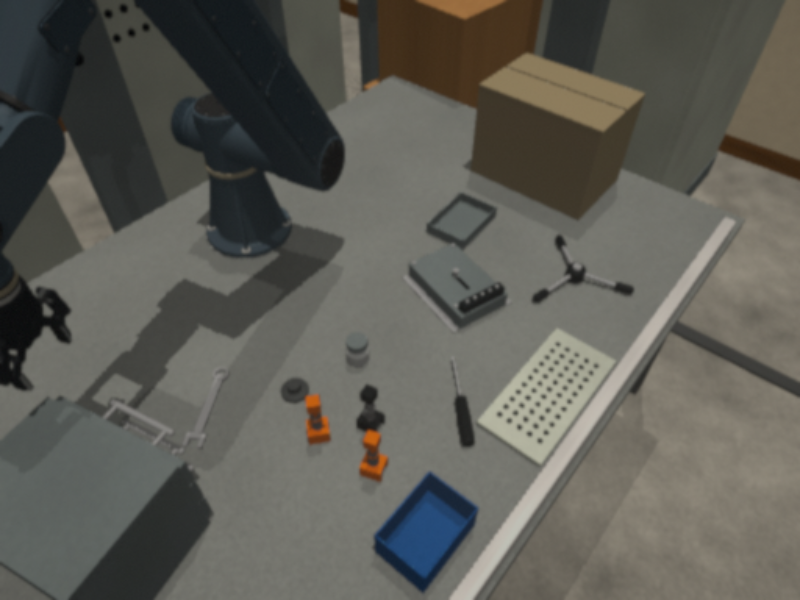

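View pics/top.png

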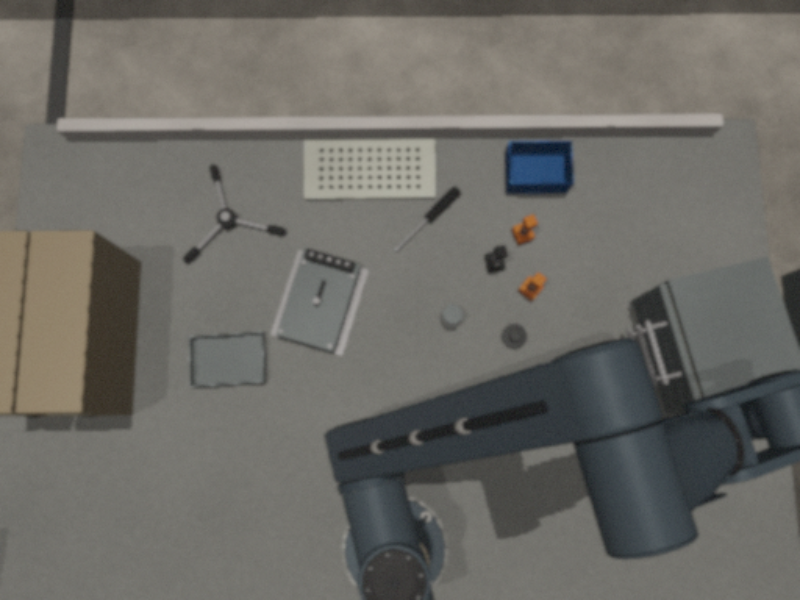

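```bash
cat > h.py <<'E'
from station import *
import cv2,numpy as np
from scipy.spatial.transform import Rotation as R
def down(yaw): return (R.from_euler('z',yaw)*R.from_euler('x',np.pi)).as_rotvec()
def wrist(name):
    s=observe(); p=grab_frame("wrist"); T=np.eye(4); T[:3,:3]=R.from_rotvec(s['orientation']).as_matrix(); T[:3,3]=s['ee_pos']
    p['W']=T@p['T_tool_cam']; cv2.imwrite(f"pics/{name}.png",cv2.resize(p['pixels'][:,:,::-1],(800,600),interpolation=cv2.INTER_CUBIC))
    np.savez(f"pics/{name}.npz",W=p['W'],K=[p['fx'],p['fy'],p['cx'],p['cy']],px=p['pixels'])
    return p
def ray(W,K,u,v,z):  # u,v in original pixels -> world point at height z
    d=W[:3,:3]@np.array([(u-K[2])/K[0],-(v-K[3])/K[1],-1]); o=W[:3,3]
    return o+d*(z-o[2])/d[2]
E
python3 - <<'E'
from h import *
s=observe(); p=np.array(s['ee_pos'])
print(grab_frame("wrist")["T_tool_cam"].round(3))
for z in(.45,.4,.35):
    try: movel([p[0],p[1],z],velocity=.3); print(z); break
    except MotionError as e: print(e)
move_pose([.58,-.227,.33],down(0)); print(observe()['time'],observe()['qpos'])
w=wrist("w1")
for l in("probe","knob","fork"):
    for d in mark_of(w,l)[:3]: print(l,np.round(d['point'],4),round(d['score'],2))
E
```

```text
[[-0.001  0.949  0.316  0.081]
 [ 1.     0.     0.001 -0.001]
 [ 0.001  0.316 -0.949 -0.166]
 [ 0.     0.     0.     1.   ]]
0.45
3.7667 [-5.53556959e-01  4.18231285e-01  1.27913993e+00 -4.54918357e-04
  1.44381449e+00  1.01831012e+00]
probe [ 6.745e-01 -2.916e-01  2.000e-04] 0.85
probe [ 0.5485 -0.3052  0.0031] 0.79
probe [ 0.6069 -0.2292  0.0007] 0.69
knob [ 0.6109 -0.2285  0.1012] 0.97
knob [ 0.6722 -0.2929  0.1045] 0.97
knob [ 0.5476 -0.3036  0.1031] 0.66
fork [ 0.4828 -0.1252 -0.0018] 0.74
fork [ 0.6699 -0.2912  0.0205] 0.68
fork [ 0.5452 -0.3005  0.0183] 0.59
```

View pics/w1.png

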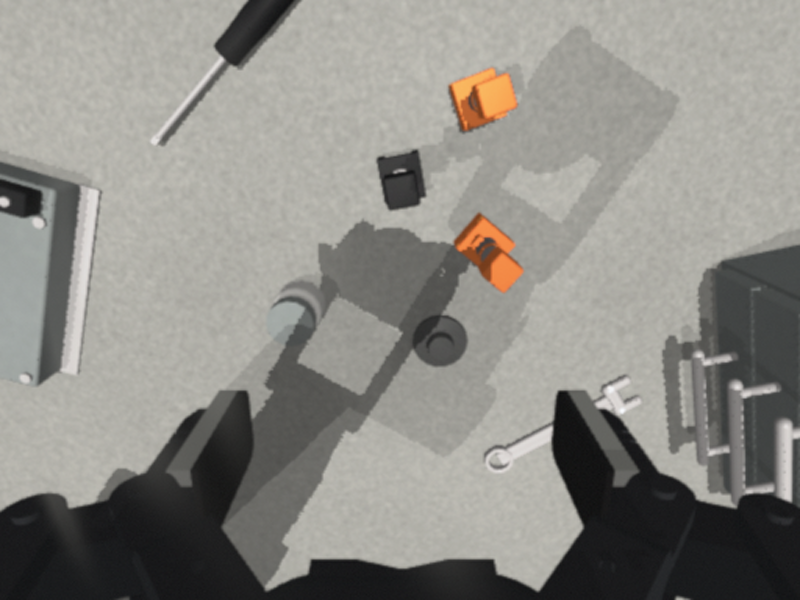

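Run:
```python
import cv2,numpy as np
p=np.load("pics/w1.npz")["px"][:,:,::-1]
c=p[85:145,230:290]; print(c.shape)
c=np.clip(c.astype(float)*1.8,0,255).astype(np.uint8)
cv2.imwrite("pics/c1.png",cv2.resize(c,(600,600),interpolation=cv2.INTER_CUBIC))
```

```text
(60, 60, 3)
```

View pics/c1.png

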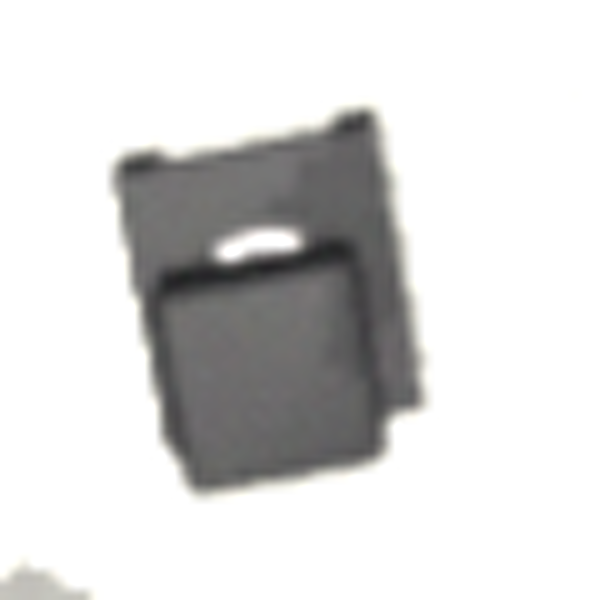

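Run:
```python
from h import *
d=np.load("pics/w1.npz");W,K=d['W'],d['K']
f=lambda c,z:ray(W,K,230+c[0]/10,85+c[1]/10,z)[:2]
q=[f(c,.114) for c in((163,292),(353,262),(387,455),(200,490))]
print(np.round(q,4),np.mean(q,0))
ang=lambda a,b:np.degrees(np.arctan2(*(a-b)[::-1]))
print(ang(q[0],q[3]),ang(q[1],q[2]),ang(q[0],q[1])-90,ang(q[3],q[2])-90, [np.linalg.norm(q[i]-q[i-1]) for i in range(4)])
a,b,c=[f(c,.03) for c in((118,165),(378,120),(420,408))]
print(a,b,ang(a,b)-90,np.linalg.norm(a-b),ang(b,c),np.linalg.norm(b-c),(a+c)/2)
```

```text
[[ 0.6172 -0.2152]
 [ 0.6205 -0.2364]
 [ 0.5989 -0.2404]
 [ 0.595  -0.2192]] [ 0.60791638 -0.22780755]
10.083729765154652 10.498992197660897 8.729246686592035 10.526294350129447 [np.float64(0.02258914327913362), np.float64(0.021496514802172982), np.float64(0.021914357176936378), np.float64(0.02164998140276976)]
[ 0.62453791 -0.20662883] [ 0.63036612 -0.24166703] 9.444027845056553 0.03551961871855682 9.02028145656518 0.03902471228998308 [ 0.60818097 -0.22720716]
```

Run:
```python
from h import *
move_pose([.52,.16,.33],down(0)); 
w=wrist("w2"); print(observe()['time'])
for l in("drive_box","deck_start"):
    for d in mark_of(w,l)[:2]: print(l,np.round(d['point'],4),round(d['score'],2))
```

```text
5.475
drive_box [ 0.5242  0.1602 -0.0024] 0.87
deck_start [0.4953 0.1684 0.041 ] 0.83
```

View pics/w2.png

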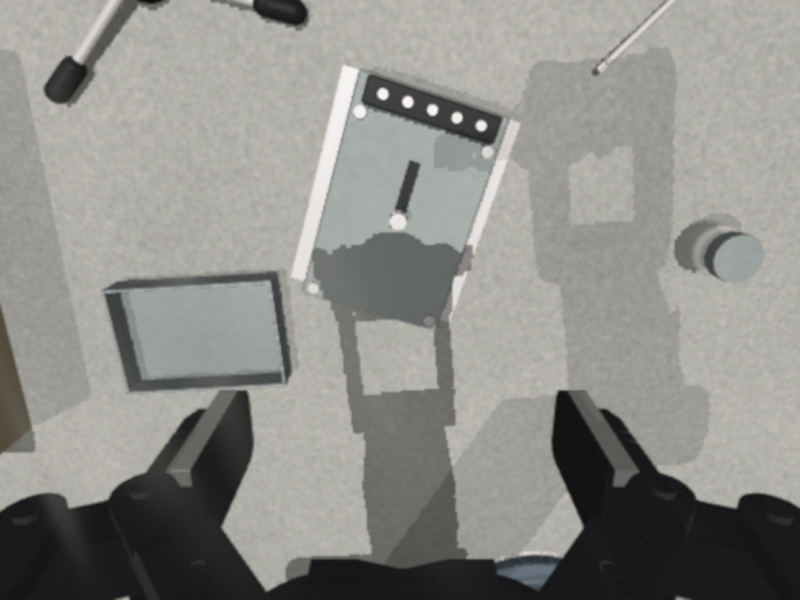

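Run:
```python
from h import *
d=np.load("pics/w2.npz");W,K,px=d['W'],d['K'],d['px']
s=512/800
f=lambda c,z:ray(W,K,(c[0]+.5)*s-.5,(c[1]+.5)*s-.5,z)[:2]
ang=lambda a,b:np.degrees(np.arctan2(*(a-b)[::-1]))
# refine bright screws by centroid
def ref(u,v,r=14):
    g=cv2.cvtColor(cv2.imread("pics/w2.png"),cv2.COLOR_BGR2GRAY)[v-r:v+r+1,u-r:u+r+1].astype(float)
    m=np.clip(g-np.median(g)-12,0,None); y,x=np.mgrid[-r:r+1,-r:r+1]; m[x*x+y*y>r*r]=0
    return u+(m*x).sum()/m.sum(), v+(m*y).sum()/m.sum()
sc=[ref(360,112,11),ref(487,153,9),ref(313,289,9),ref(429,321,9)]
print(np.round(sc,1))
q=np.array([f(c,.042) for c in sc]); print(q.round(4),q.mean(0),[ang(q[0],q[2]),ang(q[1],q[3]),ang(q[0],q[1])-90,ang(q[2],q[3])-90],[np.linalg.norm(q[0]-q[2]),np.linalg.norm(q[0]-q[1])])
t=[f(c,.062) for c in((383,94),(432.5,110),(481,126))]; print('term',np.round(t,4),ang(t[0],t[2])-90)
st=f(ref(398,222,12),.058); print('stud',ref(398,222,12),st)
sl=[f((400.5,208),.04),f((414,163),.04)]; print('slot',sl,ang(sl[1],sl[0]))
th=np.radians(-15); 
cs=[f(c,.04) for c in((361,72),(507,117),(303,284),(437,327))]; cs=np.array(cs);print('corners',cs.round(4),cs.mean(0),[ang(cs[0],cs[2]),ang(cs[1],cs[3])])
a=np.radians(np.mean([ang(q[0],q[2]),ang(q[1],q[3])])); c=np.array([np.cos(a),np.sin(a)]);n=np.array([-c[1],c[0]])
for nm,o in(('term mid',t[1]),('stud',st),('slot0',sl[0]),('slot1',sl[1]),('corners',cs.mean(0))): print(nm,(o-q.mean(0))@c,(o-q.mean(0))@n)
```

```text
[[359.1 111.1]
 [487.1 151.9]
 [312.7 288.1]
 [428.7 325.7]]
[[0.6045 0.1949]
 [0.5719 0.0885]
 [0.4521 0.2414]
 [0.4149 0.1352]] [0.51087927 0.16501419] [np.float64(-16.97061738625439), np.float64(-16.55770057124942), np.float64(-17.040876183409466), np.float64(-19.29244982665888)] [np.float64(0.15938739393444837), np.float64(0.11123384655894702)]
term [[0.6169 0.1745]
 [0.6051 0.136 ]
 [0.5931 0.0975]] -17.185403901845973
stud (np.float64(397.6293302540416), np.float64(221.5433025404157)) [0.51624433 0.16364878]
slot [array([0.52463891, 0.16126238]), array([0.56281963, 0.14972145])] -16.8185400373284
corners [[0.6343 0.1927]
 [0.5997 0.0732]
 [0.4553 0.2504]
 [0.4128 0.1274]] [0.5255401  0.16091522] [np.float64(-17.851187829309122), np.float64(-16.157887211272996)]
term mid 0.09859871719765387 -0.0006514752288864545
stud 0.005530869498404365 0.00024008004701279415
slot0 0.014256999717039144 0.0003763720999959545
slot1 0.05414383234371743 0.00033851435809465803
corners 0.015220021915761326 0.000303908518011008
```

Run:
```python
from h import *
o=down(np.radians(9.7))
command_gripper(.6,40)
move_pose([.608,-.2275,.17],o)
movel([.608,-.2275,.084],velocity=.12,until_force=6)
print(observe()['ee_pos'],observe()['wrist_force'])
command_gripper(0.0,40)
s=observe(); print(s['ee_pos'],s['grip_width'],s['grip_force'],s['wrist_force'])
movel([.608,-.2275,.22],velocity=.15)
s=observe(); print(s['ee_pos'],s['grip_width'],s['grip_force'],s['wrist_force'])
a=np.radians(-16.95);c=np.array([np.cos(a),np.sin(a)]);st=np.array([.5162,.1636])
p=st-.032*c
move_pose([*p,.19],down(a)); hold(.2)
s=observe(); print(s['time'],s['ee_pos'],s['wrist_force'])
w=wrist("w3"); 
for l in("probe","knob"):
    for d in mark_of(w,l)[:2]: print(l,np.round(d['point'],4),round(d['score'],2))
```

```text
[ 0.60871549 -0.22769912  0.08473649] [ 0.3078177   0.48173437 -0.03598134]
[ 0.6087227  -0.2278737   0.08526549] 0.2630270374424277 42.19058632850647 [2.45036502e-01 3.56321344e-03 4.62450057e+00]
[ 0.60713101 -0.22700576  0.21863617] 0.26139100758723066 41.53863608837128 [-0.92335232  1.06001041 -1.45662311]
11.6167 [0.48626886 0.17220811 0.19000867] [ 0.12779522  0.21993621 -1.94375966]
probe [0.4882 0.1728 0.1056] 0.71
knob [0.4858 0.1716 0.2056] 0.62
```

View pics/w3.png

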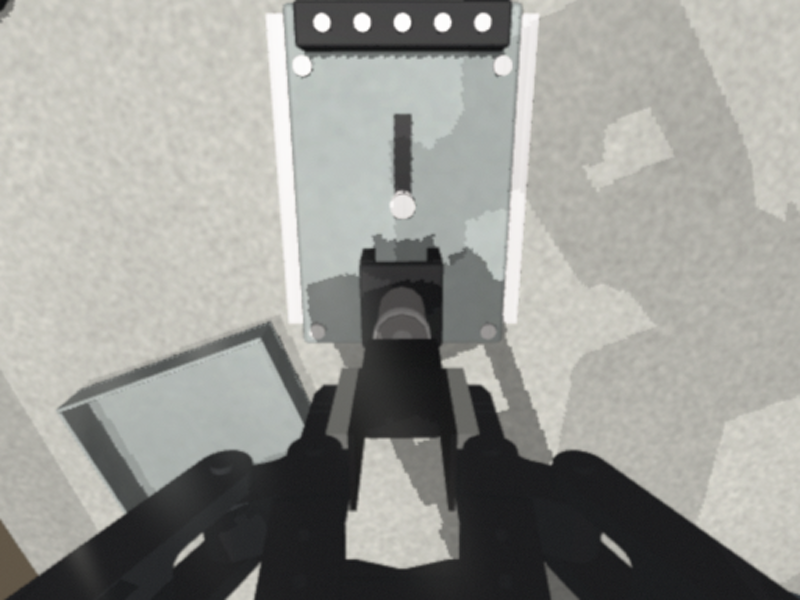

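Run:
```python
from h import *
d=np.load("pics/w3.npz");s=512/800
print('stud',ray(d['W'],d['K'],402.5*s-.5,206*s-.5,.058))
p=np.array(observe()['ee_pos']); f0=np.array(observe()['wrist_force'])
movel([p[0],p[1],.135],velocity=.1)
print(movel([p[0],p[1],.108],velocity=.015,until_force=3))
s=observe(); print(s['time'],s['ee_pos'],s['wrist_force']-f0)
z0=s['ee_pos'][2]
if .118<z0<.132:
    for k in(.004,.0085):
        movel([p[0],p[1],z0-k],velocity=.02); hold(.1); s=observe(); print(s['time'],s['ee_pos'],s['wrist_force']-f0,s['ft_torque'])
```

```text
stud [0.51691331 0.16358326 0.058     ]
True
13.3417 [0.48591334 0.1726729  0.1247463 ] [-1.06147836  0.30651696  6.71260546]
13.7667 [0.48619885 0.17271611 0.12143312] [-0.98083542 -0.23242338  7.87271771] [ 0.0458842   0.13779176 -0.01731895]
14.2417 [0.48623433 0.17277351 0.11717087] [-1.78568005 -0.3747526   9.99552978] [ 0.02641634  0.22912941 -0.02880299]
```

Run:
```python
from h import *
a=np.radians(-16.95);c=np.array([np.cos(a),np.sin(a)]);n=np.array([-c[1],c[0]]);st=np.array([.5165,.1636])
z=observe()['ee_pos'][2]-.0007
def rep():
    s=observe();e=np.array(s['ee_pos']);F=np.array(s['wrist_force']);print('t %.2f along %.2f lat %.2f z %.2f mm  F along %.2f lat %.2f z %.2f'%(s['time'],*(1e3*np.array([(e[:2]-st)@c,(e[:2]-st)@n,e[2]])),F[:2]@c,F[:2]@n,F[2]))
rep(); movel([*(st-.032*c),z],velocity=.02); rep()
for x in(-.026,-.02,-.014,-.009):
    movel([*(st+x*c),z],velocity=.02); rep()
r=movel([*(st+.006*c),z],velocity=.012,until_force=5); print(r); rep()
```

```text
t 14.24 along -31.63 lat -0.05 z 117.17 mm  F along -0.97 lat -0.33 z 7.86
t 14.49 along -31.74 lat 0.06 z 117.38 mm  F along -0.95 lat -0.48 z 6.86
t 14.94 along -28.24 lat -0.23 z 116.87 mm  F along -4.63 lat -0.61 z 7.57
t 15.39 along -22.27 lat -0.16 z 116.91 mm  F along -4.22 lat -0.20 z 8.29
t 15.84 along -15.88 lat -0.21 z 117.03 mm  F along -3.46 lat -0.21 z 9.08
t 16.24 along -10.44 lat -0.16 z 117.13 mm  F along -2.95 lat 0.23 z 8.94
False
t 17.64 along 5.20 lat 0.03 z 117.33 mm  F along -2.27 lat 0.15 z 9.07
```

Run:
```python
from h import *
w=wrist("w4"); print(observe()['wrist_force'])
```

```text
[-1.91429524  1.20504695  8.40617272]
```

View pics/w4.png

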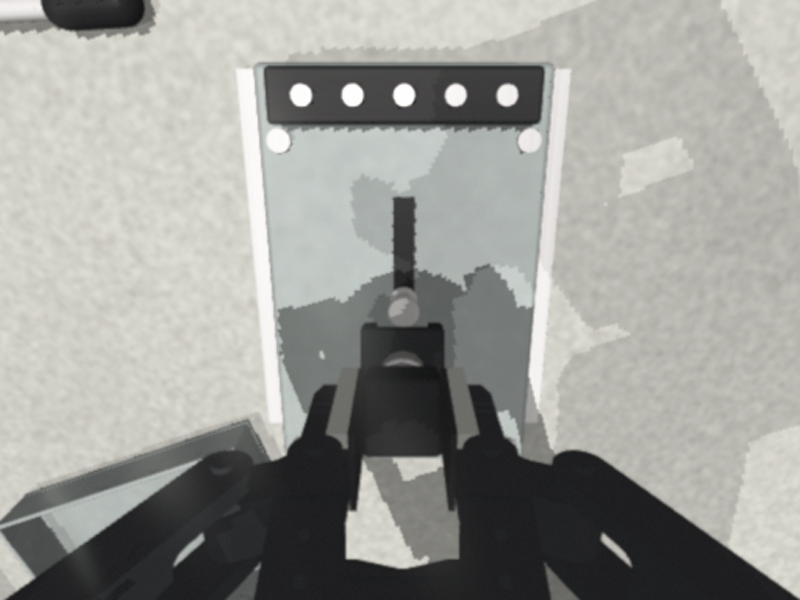

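Run:
```python
from h import *
s=512/800
a=np.radians(-16.95);c=np.array([np.cos(a),np.sin(a)])
st=np.array([.5165,.1636])
for n,u,v,fu,fv in(("w3",402,206,402,264),("w4",403,307,402,326)):
    d=np.load(f"pics/{n}.npz"); 
    print(n,d['W'][:3,3],(d['W'][:3,:3]@[0,0,-1]))
    q=ray(d['W'],d['K'],(u+.5)*s-.5,(v+.5)*s-.5,.058); f=ray(d['W'],d['K'],(fu+.5)*s-.5,(fv+.5)*s-.5,.07 if n=="w4" else .135)
    print(1e3*(q[:2]-st)@c, 'foot front',1e3*(f[:2]-st)@c)
print(observe()['ee_pos'])
```

```text
w3 [0.56366433 0.1489601  0.35607701] [-0.3019387   0.09346505 -0.94873458]
0.11605371866366775 foot front -12.498825377196898
w4 [0.59953512 0.13888372 0.28308706] [-0.30569687  0.09348896 -0.94752796]
2.28711266373609 foot front -2.104981358818077
[0.52142795 0.16209931 0.11729649]
```

```bash
cat >> h.py <<'E'
a=np.radians(-16.95);c=np.array([np.cos(a),np.sin(a)]);n=np.array([-c[1],c[0]]);st=np.array([.5165,.1636])
def front(p):  # foot front-edge position ahead of TCP (mm), probe standing on deck
    g=cv2.resize(cv2.cvtColor(p['px'],cv2.COLOR_RGB2GRAY),(800,600),interpolation=cv2.INTER_CUBIC)
    out=[]
    for u in(375,385,395,410,420,430):
        v=350
        while v>200 and g[v-12:v,u].min()<58: v-=1
        out.append(v)
    return out
def rep():
    s=observe();e=np.array(s['ee_pos']);F=np.array(s['wrist_force']);T=np.array(s['ft_torque']);print('t %.2f along %.2f lat %.2f z %.2f mm  F along %.2f lat %.2f z %.2f Ty %.2f'%(s['time'],*(1e3*np.array([(e[:2]-st)@c,(e[:2]-st)@n,e[2]])),F[:2]@c,F[:2]@n,F[2],T[:2]@n))
    return (e[:2]-st)@c
E
python3 - <<'E'
from h import *
for k in("w3","w4"):
    d=np.load(f"pics/{k}.npz"); print(k,front(d)); g=cv2.resize(cv2.cvtColor(d['px'],cv2.COLOR_RGB2GRAY),(800,600)); print(g[240:350:6,375],g[240:350:6,430])
E
```

```text
w3 [340, 339, 339, 339, 339, 248]
[120 115  76  76  39  54  56  67  58  47  49  49  49  51  72 116 130  46
  47] [92 79 23 21 35 49 49 33 23 23 25 22 25 31 36 63 84 20 20]
w4 [324, 327, 327, 327, 327, 323]
[174 176 198 197 197 197 160 122 120 120 105  99  99  98  53  54  57  56
  57] [176 175 175 173 173 172  97  95  96  97  97  96  94  95  28  29  31  32
  32]
```

```bash
sed -i 's/(375,385,395,410,420,430)/(426,428,430,432,434)/' h.py
python3 - <<'E'
from h import *
z=observe()['ee_pos'][2]
for x in(-.003,-.010,-.017,-.024,-.031):
    movel([*(st+x*c),z],velocity=.04); hold(.1); rep(); p=grab_frame("wrist"); p['px']=p['pixels']; f=front(p); print(f)
    if np.median(f)<258: break
wrist("w5")
E
```

```text
t 18.17 along -1.05 lat 0.30 z 118.66 mm  F along 0.02 lat -1.29 z 6.71 Ty -0.19
[318, 315, 311, 311, 311]
t 18.64 along -6.61 lat 0.58 z 118.95 mm  F along 2.48 lat -0.72 z 6.59 Ty -0.62
[309, 309, 302, 301, 301]
t 19.12 along -13.52 lat 0.78 z 118.97 mm  F along 2.68 lat -0.70 z 6.35 Ty -0.71
[298, 298, 289, 288, 288]
t 19.59 along -20.76 lat 0.83 z 118.90 mm  F along 0.68 lat -1.05 z 7.34 Ty -0.63
[350, 286, 277, 275, 275]
t 20.07 along -28.01 lat 0.77 z 118.80 mm  F along 1.43 lat -0.93 z 5.96 Ty -0.62
[346, 346, 266, 261, 261]
```

View pics/w5.png

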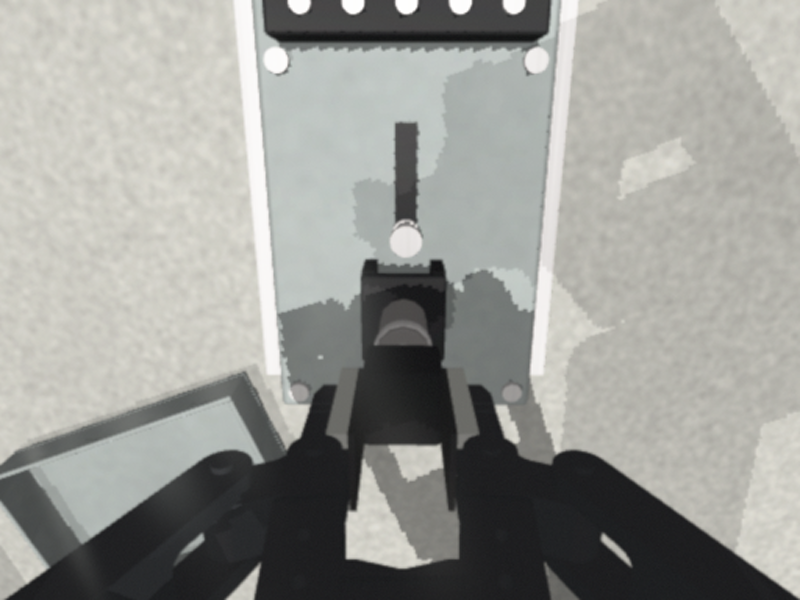

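Run:
```python
from h import *
s=512/800
d=np.load("pics/w5.npz")
e=np.array(observe()['ee_pos'])
f=ray(d['W'],d['K'],(402.5)*s-.5,(274.5)*s-.5,.07); q=ray(d['W'],d['K'],405.5*s-.5,241.5*s-.5,.058)
print('front-TCP',1e3*(f[:2]-e[:2])@c,'lat',1e3*(f[:2]-e[:2])@n,'stud',1e3*(q[:2]-st)@c,1e3*(q[:2]-st)@n)
x=rep()
movel([*(st+(x-.003)*c),e[2]],velocity=.04); rep()
movel([*(st+(x-.003)*c),.1245],velocity=.03); rep()
command_gripper(.5,40); hold(.3); rep()
wrist("w6"); print(front(np.load("pics/w6.npz")))
```

```text
front-TCP 16.466347040439434 lat 0.7325614298697496 stud 0.10542738530957116 0.1785416799592663
t 20.17 along -28.01 lat 0.75 z 118.77 mm  F along 1.97 lat -0.04 z 7.66 Ty -0.58
t 20.42 along -28.01 lat 0.74 z 120.20 mm  F along 2.12 lat 0.05 z 6.85 Ty -0.65
t 20.76 along -31.63 lat -0.13 z 124.56 mm  F along -0.86 lat -0.07 z 4.51 Ty -0.00
t 21.39 along -31.06 lat -0.01 z 124.45 mm  F along 0.39 lat 0.06 z 0.60 Ty -0.03
[350, 350, 267, 264, 264]
```

View pics/w6.png

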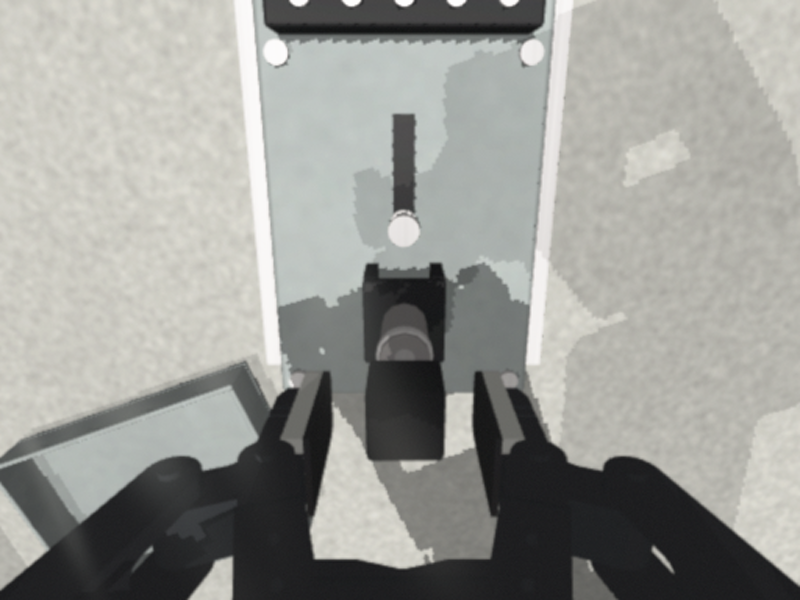

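```bash
cat > slide.py <<'E'
from h import *
s=512/800
d=np.load("pics/w6.npz"); e=np.array(observe()['ee_pos'])
f=ray(d['W'],d['K'],403.5*s-.5,279.5*s-.5,.07)
off=(f[:2]-e[:2])@c-.0195; x0=(e[:2]-st)@c+off
print('probe ahead of TCP',1e3*off,'lat',1e3*(f[:2]-e[:2])@n)
assert abs(off)<.012
movel([*(st+x0*c),.1245],velocity=.05); rep()
command_gripper(0.,110); hold(.1); S=observe(); print(S['grip_width'],S['grip_force']); rep()
def fr():
    p=grab_frame("wrist"); p['px']=p['pixels']; return np.median(front(p)[2:])
print(fr())
x=rep(); movel([*(st+x*c),.116],velocity=.03); hold(.1); rep(); v0=fr(); print(v0)
z=observe()['ee_pos'][2]-.0003
while x<-.012:
    x+=.004; movel([*(st+x*c),z],velocity=.03); rep(); v=fr(); print(v)
    if abs(v-v0)>12: print('TILT'); break
E
python3 slide.py
```

```text
probe ahead of TCP -7.437647832749224 lat 0.18384748131513298
t 21.74 along -39.12 lat -0.08 z 124.49 mm  F along 0.30 lat 0.39 z 0.08 Ty 0.01
0.2324531065715575 107.86975794355385
t 22.17 along -38.18 lat 0.05 z 124.92 mm  F along -1.10 lat -0.62 z 4.19 Ty 0.08
250.0
t 22.22 along -38.21 lat 0.06 z 124.84 mm  F along -1.10 lat -0.91 z 5.77 Ty 0.15
t 22.75 along -38.08 lat -0.03 z 116.49 mm  F along -0.94 lat -0.90 z 8.24 Ty 0.21
255.0
t 23.08 along -35.85 lat -0.19 z 116.38 mm  F along -2.69 lat 0.13 z 8.26 Ty 0.81
258.0
t 23.42 along -33.55 lat -0.34 z 116.06 mm  F along -5.77 lat 0.89 z 9.57 Ty 1.32
262.0
t 23.75 along -28.63 lat -0.33 z 116.23 mm  F along -4.17 lat -0.94 z 7.87 Ty 1.07
260.0
t 24.08 along -24.54 lat -0.36 z 116.23 mm  F along -3.91 lat -1.14 z 9.02 Ty 0.98
260.0
t 24.42 along -20.51 lat -0.34 z 116.23 mm  F along -3.45 lat -0.80 z 8.41 Ty 0.98
260.0
t 24.75 along -16.53 lat -0.33 z 116.23 mm  F along -4.69 lat -0.67 z 8.76 Ty 1.01
260.0
t 25.08 along -12.50 lat -0.34 z 116.24 mm  F along -4.54 lat -0.93 z 7.60 Ty 1.01
260.0
```

```bash
cat > s2.py <<'E'
from h import *
def fr():
    p=grab_frame("wrist"); p['px']=p['pixels']; return np.median(front(p)[2:])
z=observe()['ee_pos'][2]; x=rep()
r=movel([*(st+.0095*c),z],velocity=.012,until_force=4); print(r); rep(); hold(.1); rep(); print(fr())
E
python3 s2.py
```

```text
t 25.13 along -12.56 lat -0.33 z 116.24 mm  F along -4.37 lat -0.10 z 7.91 Ty 1.02
False
t 26.93 along 5.82 lat -0.35 z 116.09 mm  F along -5.64 lat -0.32 z 9.04 Ty 1.43
t 27.02 along 5.85 lat -0.36 z 116.11 mm  F along -6.20 lat -0.25 z 8.83 Ty 1.42
263.0
```

```bash
cat > s3.py <<'E'
from h import *
z=.116
for x in(.0105,.0115,.0125):
    r=movel([*(st+x*c),z],velocity=.012,until_force=5); hold(.08); rep()
    F=observe()['wrist_force'][:2]@c
    if F<-10: break
wrist("w7"); print(front(np.load("pics/w7.npz")))
E
python3 s3.py
```

```text
t 27.41 along 6.51 lat -0.34 z 115.92 mm  F along -6.05 lat 0.60 z 9.76 Ty 1.59
t 27.74 along 7.07 lat -0.37 z 115.87 mm  F along -6.77 lat -0.11 z 9.78 Ty 1.71
t 28.07 along 7.62 lat -0.39 z 115.79 mm  F along -7.87 lat 0.40 z 9.72 Ty 1.85
[343, 278, 268, 266, 266]
```

View pics/w7.png

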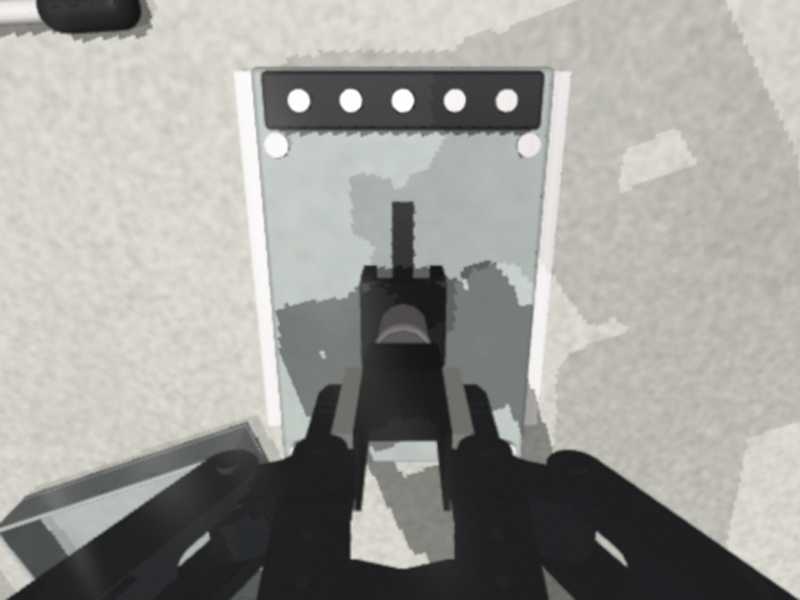

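```bash
cat > s4.py <<'E'
from h import *
x=.011
for i in range(5):
    movel([*(st+x*c),.1158],velocity=.015); hold(.05); rep()
    if observe()['wrist_force'][:2]@c>-2: break
    x-=.0015
p=grab_frame("wrist"); p['px']=p['pixels']; print(front(p))
z0=observe()['ee_pos'][2]
command_gripper(.6,40); hold(.3); rep()
p=wrist("w8"); print(front(np.load("pics/w8.npz")))
for l in("knob","probe"):
    for d in mark_of(p,l)[:1]: print(l,d['point'],d['score'],1e3*(np.array(d['point'])[:2]-st)@c)
E
python3 s4.py
```

```text
t 28.43 along 6.67 lat -0.37 z 115.66 mm  F along -6.87 lat 0.31 z 9.63 Ty 1.58
t 28.73 along 5.82 lat -0.35 z 115.71 mm  F along -4.76 lat 0.24 z 8.90 Ty 1.45
t 29.02 along 4.90 lat -0.33 z 115.77 mm  F along -4.66 lat -0.45 z 7.98 Ty 1.17
t 29.32 along 4.08 lat -0.30 z 115.92 mm  F along -4.79 lat -0.15 z 7.46 Ty 0.97
t 29.62 along 3.28 lat -0.27 z 116.06 mm  F along -3.48 lat -1.00 z 9.09 Ty 0.80
[342, 272, 263, 259, 259]
t 30.38 along 5.00 lat -0.01 z 115.72 mm  F along -0.09 lat 0.82 z -0.15 Ty -0.06
[350, 350, 277, 263, 262]
knob [0.5167, 0.1583, 0.1366] 0.94 1.7364583257470467
probe [0.5184, 0.1638, 0.0381] 0.92 1.7591557030243188
```

```bash
cat > s5.py <<'E'
from h import *
e=observe()['ee_pos']
movel([e[0],e[1],.19],velocity=.12); rep()
p=wrist("w9")
for l in("knob","probe"):
    for d in mark_of(p,l)[:1]: print(l,np.round(d['point'],4),d['score'],1e3*(np.array(d['point'])[:2]-st)@c)
q=grab_frame("scene")
for d in mark_of(q,"knob")[:3]: print(np.round(d['point'],4))
command_gripper(0.,20)
t=st+.001*c
movel([*t,.165],velocity=.1)
r=movel([*t,.146],velocity=.015,until_force=1.5); print(r); rep()
movel([*t,.19],velocity=.15); rep()
E
python3 s5.py
```

```text
t 31.29 along 4.46 lat -0.23 z 189.52 mm  F along -0.22 lat -0.22 z -0.01 Ty -0.04
knob [0.518  0.162  0.1368] 0.67 1.9012985976331203
probe [0.5172 0.1599 0.0388] 0.65 1.7482787965962678
[ 0.6752 -0.2918  0.1061]
[0.5177 0.1678 0.1368]
False
t 33.90 along 1.09 lat 0.05 z 146.12 mm  F along 0.11 lat -1.22 z -0.32 Ty 0.01
t 34.34 along 1.00 lat -0.00 z 190.16 mm  F along -0.82 lat 0.18 z 0.12 Ty 0.03
```

Run:
```python
from h import *
print(observe()['grip_width'])
t=st+.001*c
movel([*t,.150],velocity=.15)
r=movel([*t,.141],velocity=.012,until_force=2); print(r); rep()
movel([*t,.19],velocity=.15); rep()
```

```text
0.0010253018379380121
False
t 35.66 along 1.06 lat 0.02 z 141.00 mm  F along 0.25 lat -0.13 z -0.00 Ty 0.02
t 36.13 along 0.88 lat -0.03 z 190.05 mm  F along -1.17 lat -0.47 z -0.23 Ty -0.02
```

Run:
```python
from h import *
def show(p,tag):
    for l in("probe","knob"):
        for d in silhouettes(p,l)[:3]:
            m=d['region']; y,x=np.nonzero(m); 
            print(tag,l,round(d['score'],2),'bbox u',x.min(),x.max(),'v',y.min(),y.max(),'n',m.sum())
def proj(p,P,E):
    q=E[:3,:3]@P+E[:3,3]; return [round(float(p['cx']+p['fx']*q[0]/-q[2]),1),round(float(p['cy']+p['fy']*q[1]/q[2]),1)]
w=wrist("w10"); q=grab_frame("scene"); t=grab_frame("top")
E=np.linalg.inv(w['W'])
for nm,p,e in(("wrist",w,E),("scene",q,q['extrinsics']),("top",t,t['extrinsics'])):
    print(nm,[ (z,proj(p,np.array([*(st+x*c),z]),e)) for x,z in((0,.04),(.02,.04),(-.02,.04),(0,.154),(0,.148))])
show(w,'w'); show(q,'s'); show(t,'t')
print(observe()['time'])
```

```text
wrist [(0.04, [257.8, 161.7]), (0.04, [257.8, 141.3]), (0.04, [257.8, 181.4]), (0.154, [258.0, 206.1]), (0.148, [258.0, 202.7])]
scene [(0.04, [290.6, 176.1]), (0.04, [294.0, 179.5]), (0.04, [287.2, 172.8]), (0.154, [293.0, 151.5]), (0.148, [292.9, 152.9])]
top [(0.04, [202.7, 193.2]), (0.04, [204.5, 187.6]), (0.04, [200.9, 198.8]), (0.154, [198.8, 186.9]), (0.148, [199.0, 187.3])]
w probe 0.71 bbox u 238 279 v 142 219 n 2867
w probe 0.63 bbox u 241 277 v 177 219 n 1490
w probe 0.36 bbox u 0 128 v 1 47 n 2335
w knob 0.65 bbox u 241 277 v 177 220 n 1562
s probe 0.77 bbox u 230 247 v 274 307 n 385
s probe 0.65 bbox u 285 298 v 151 179 n 254
s probe 0.58 bbox u 195 211 v 252 283 n 374
t probe 0.76 bbox u 332 349 v 175 191 n 193
t probe 0.54 bbox u 348 392 v 227 261 n 293
t probe 0.49 bbox u 328 343 v 138 156 n 218
t knob 0.5 bbox u 340 348 v 175 183 n 53
t knob 0.45 bbox u 335 343 v 138 146 n 59
36.5833
```

Run:
```python
from h import *
import itertools
for name in("w9","w10","w8"):
    d=np.load(f"pics/{name}.npz");W,K,px=d['W'],d['K'],d['px'];E=np.linalg.inv(W)
    g=cv2.cvtColor(px,cv2.COLOR_RGB2GRAY)
    print(name,'TCPcam',W[:3,3].round(4)); print(' col v130..230:',g[130:230:2,258]); print(' row200',g[200,230:290:2],'row 215',g[215,230:290:2])
    for p in(0,.002,.006,.0085):
        P=np.array([[*(st+x*c+y*n),.142-p+z] for x,y,z in itertools.product((-.012,.012),(-.012,.012),(-.012,.012))])
        q=P@E[:3,:3].T+E[:3,3]; u=K[2]+K[0]*q[:,0]/-q[:,2]; v=K[3]+K[1]*q[:,1]/q[:,2]
        print(p,'u %.1f %.1f v %.1f %.1f'%(u.min(),u.max(),v.min(),v.max()),'fronttop v %.1f'%v[-1],'frontbot %.1f'%v[-2])
```

```text
w9 TCPcam [0.5987 0.139  0.3553]
 col v130..230: [ 67  67  67  65  64  57  54  52  51  50  24  27  55  61  57  49  48  59
  69  70  70  79 105  81  82  81  35  20  19  19  23  24  32  36  37  35
  35  35  36  35  36  37  35  38  36  36  38  74 114 115]
 row200 [117 117 115 115 116  93  43  45  42  42  41  38  38  36  35  36  36  33
  34  34  33  32  29  60 110 112 112 111 111 111] row 215 [116 117 116 116 115  97  51  49  47  44  43  39  39  38  37  35  34  32
  31  32  32  29  27  76 114 114 114 114 115 113]
0 u 238.9 276.5 v 182.3 228.2 fronttop v 194.1 frontbot 182.4
0.002 u 239.0 276.4 v 181.5 226.9 fronttop v 193.0 frontbot 181.5
0.006 u 239.4 276.0 v 179.8 224.3 fronttop v 190.9 frontbot 179.8
0.0085 u 239.5 275.8 v 178.7 222.8 fronttop v 189.7 frontbot 178.7
w10 TCPcam [0.5951 0.1402 0.356 ]
 col v130..230: [ 67  67  65  62  52  54  53  52  40  25  55  63  57  50  49  59  75  77
  73  87 167  96  81  72  23  18  21  20  21  24  35  35  35  37  37  35
  35  34  34  34  36  34  35  35  39 106 114 114 114 114]
 row200 [118 117 117 116 115  98  47  45  42  40  39  38  36  36  35  
[... 528 characters left out ...]
59  59  57  56  57  56  55  55  54  54  55  55
  53  54  54  39  27  25  29  43  44  40  35  28  27  26  60  78  77  77
  77  76  77  78 104 114  97  93  90  89  89  94 106  49]
 row200 [123  66  58  56  55  51  49  47  59  76  78  78  77  77  77  78  78  76
  76  77  67  34  24  24  25  25  26  24  69  96] row 215 [121  70  59  57  55  54  55  82 108 122 117 110  97  91  87  87  91 103
 110 122 118 101  66  35  34  34  34  37 104 121]
0 u 230.6 286.4 v 229.5 301.1 fronttop v 254.3 frontbot 229.6
0.002 u 231.0 286.1 v 227.8 298.3 fronttop v 251.9 frontbot 227.8
0.006 u 231.6 285.3 v 224.3 292.8 fronttop v 247.4 frontbot 224.4
0.0085 u 232.0 284.9 v 222.3 289.6 fronttop v 244.7 frontbot 222.3
```

Run:
```python
from h import *
from scipy.optimize import least_squares
for name in("w6","w8","w9","w10"):
    d=np.load(f"pics/{name}.npz");W,K,px=d['W'],d['K'],d['px'];E=np.linalg.inv(W)
    g=cv2.cvtColor(px,cv2.COLOR_RGB2GRAY).astype(float)[:,250:266].mean(1)
    if name in("w6","w8"): print(name,'v165..300:',list(enumerate(g[165:300].astype(int),165))[::1])
    else: print(name,list(enumerate(g[140:226].astype(int),140)))
```

```text
w6 v165..300: [(165, np.int64(173)), (166, np.int64(173)), (167, np.int64(173)), (168, np.int64(173)), (169, np.int64(173)), (170, np.int64(167)), (171, np.int64(149)), (172, np.int64(121)), (173, np.int64(98)), (174, np.int64(95)), (175, np.int64(95)), (176, np.int64(94)), (177, np.int64(80)), (178, np.int64(44)), (179, np.int64(26)), (180, np.int64(26)), (181, np.int64(28)), (182, np.int64(28)), (183, np.int64(28)), (184, np.int64(28)), (185, np.int64(29)), (186, np.int64(31)), (187, np.int64(30)), (188, np.int64(29)), (189, np.int64(30)), (190, np.int64(30)), (191, np.int64(29)), (192, np.int64(29)), (193, np.int64(32)), (194, np.int64(44)), (195, np.int64(60)), (196, np.int64(71)), (197, np.int64(74)), (198, np.int64(74)), (199, np.int64(74)), (200, np.int64(75)), (201, np.int64(74)), (202, np.int64(75)), (203, np.int64(75)), (204, np.int64(75)), (205, np.int64(75)), (206, np.int64(74)), (207, np.int64(75)), (208, np.int64(79)), (209, np.int64(91)), (210, np.int64(102)), (211, np.int64(108)), (212, np.int64(113)), (213, np.int64(106)), (214, np.int64(92)), (215, np.int64(87)), (2
[... 7561 characters left out ...]
, (193, np.int64(35)), (194, np.int64(35)), (195, np.int64(35)), (196, np.int64(35)), (197, np.int64(35)), (198, np.int64(35)), (199, np.int64(35)), (200, np.int64(35)), (201, np.int64(35)), (202, np.int64(35)), (203, np.int64(35)), (204, np.int64(35)), (205, np.int64(35)), (206, np.int64(35)), (207, np.int64(35)), (208, np.int64(35)), (209, np.int64(35)), (210, np.int64(35)), (211, np.int64(35)), (212, np.int64(35)), (213, np.int64(35)), (214, np.int64(35)), (215, np.int64(35)), (216, np.int64(36)), (217, np.int64(35)), (218, np.int64(40)), (219, np.int64(70)), (220, np.int64(104)), (221, np.int64(112)), (222, np.int64(113)), (223, np.int64(113)), (224, np.int64(113)), (225, np.int64(113))]
```

Run:
```python
from h import *
from scipy.optimize import brentq
for name,vj,vr,vk in(("w6",194.8,214,230.5),("w8",194.8,215,227.6),("w9",165.2,176.6,181.7),("w10",160.8,172.3,176.8)):
    d=np.load(f"pics/{name}.npz");W,K=d['W'],d['K'];E=np.linalg.inv(W)
    def V(x,z):
        q=E[:3,:3]@np.array([*(st+x*c),z])+E[:3,3]; return K[3]+K[1]*q[1]/q[2]
    for lab,v,dx,z in(("junction",vj,.01,.07),("rim",vr,.01,.106)):
        x=brentq(lambda x:V(x+dx,z)-v,-.1,.1); p=brentq(lambda p:V(x+.012,.13-p)-vk,-.02,.03)
        print(name,lab,'x %.1f p %.1f mm'%(x*1e3,p*1e3))
```

```text
w6 junction x -40.9 p 0.1 mm
w6 rim x -39.9 p -2.1 mm
w8 junction x -1.7 p 5.7 mm
w8 rim x -0.6 p 3.5 mm
w9 junction x -1.8 p 7.0 mm
w9 rim x -1.2 p 5.1 mm
w10 junction x -1.4 p 5.9 mm
w10 rim x -1.3 p 5.7 mm
```

```bash
python3 -c "
from station import *
print(observe()['time'],observe()['wrist_force']); print(sign_off())"
```

```text
36.5833 [-0.87417734 -0.2886002  -0.06848552]
the job is handed in; nothing more can be done
None
```

I handed the job in at 36.6 s: the probe stands by itself on the earth stud, and images put its plunger at about 6 mm (saddle under head). Two things stand out: on the first slide the knob slipped in the pads and the probe tilted, so I backed off and re-gripped harder. Afterwards, a height check with shut fingers, lowered to where the knob's top should be, felt no contact, and I can't explain that.

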